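Register the engraved plate and swing the magnifier over it

TASK

Take the aluminium carrier plate from its leaning rest by the black grip bar and lower it, level, over the two brass pins of the wooden board until it lies flat on the wood, and let go. Then swing the stiff-jointed magnifier by its black knob until the lens is centred above the plate's copper medallion, and let go so that it stays there. Leave the other things on the desk where they are.

Things in the scene. Friction and masses are not known exactly. Their poses are not given: they have to be found in the camera images.
- carrier_plate: loose aluminium plate, 110 x 110 x 8 mm, 0.18 to 0.35 kg. Origin at the centre of its underside, z its upward normal. Two through holes of 10.5 mm at y = -42 and +42 mm (x = 0). On top a black grip bar, 30 mm along x, 14 mm along y, 44 mm tall, centred at x = -6 mm, and a flat copper medallion (30 mm) at x = +34 mm. It may sit on the pins either way round
- plate_grip (a point): point in the grip bar at the height to grip, 40 mm above the plate's underside, 12 mm below the bar's top; axes as the plate. Fingers close along y on the bar's 14 mm width
- medallion (a point): centre of the copper medallion's face
- leaning_rest: fixed plywood rest, 120 x 120 mm, 88 mm tall; origin under its centre, x points uphill. Its panel slopes at 30 degrees, the plate's lower edge on a lip 8 mm high: lift the plate off along its normal, which leans towards the robot. The tool must tilt about 30 degrees: here, or, if the bar is taken with an upright tool, when laying the plate level
- pin_board: fixed wooden board, 116 x 130 mm, top at 15 mm, with two upright brass pins 8 mm thick at y = -42 and y = +42 mm (x = 0); the pins stand 21 mm above the wood, the last 8 mm tapering to 3 mm. Origin under its centre
- board_seat (a point): centre of the board's top face, midway between the pins, where the plate's origin comes to lie; axes as the board
- magnifier_head (a joint): stiff upright joint between the magnifier's arm and its head, rad, -0.67 to 1.93, friction 0.3 Nm. At -0.67 the head is in line with the arm; positive turns it clockwise seen from above. The arm (260 mm from axis to axis, top at 212 mm height) turns on a fixed white post behind the rest by a second stiff upright joint, 0.5 Nm. Both stay where left; 2 to 6 N sideways on the knob turns them
- lens_centre (a point): centre of the clear lens (80 mm) in its white ring (100 mm outside), at 163 mm height, 200 mm from the head's joint axis
- head_knob (a point): point on the axis of the upright round black knob (20 mm thick, from 172 to 220 mm height) at the end of the head, at 204 mm height, the height to grip; it lies 60 mm beyond the lens centre, on the line from the head's joint axis through the lens centre
- small_blue_jar: small open paint jar, dark blue, 43 mm across, 64 mm tall, loose; origin under its centre
- eraser: eraser in a blue sleeve, 22 x 52 x 13 mm, loose; origin under its centre
- marker: white marker pen with a blue cap, 135 mm long, lying loose; origin under its centre
- tape_roll: roll of brown tape lying flat, 94 mm across, 48 mm tall, loose; origin under its centre

How it is judged:
On the way, in this order (a step that is already met when the one before it is completed fails the run):
1. the plate lies flat on the board, on both pins, and is let go, while the magnifier is still aside (horizontal distance between carrier_plate and board_seat below 0.004 m and z of carrier_plate in the frame of board_seat below 0.003 m and angle between carrier_plate's own z axis and vertical below 0.03 rad and linear speed of carrier_plate below 0.02 m/s and contact force between the fingers and carrier_plate below 0.1 N and horizontal distance between lens_centre and medallion above 0.06 m), for 0.2 s.
2. the lens is centred above the copper medallion (horizontal distance between carrier_plate and board_seat below 0.004 m and z of carrier_plate in the frame of board_seat below 0.003 m and angle between carrier_plate's own z axis and vertical below 0.03 rad and linear speed of carrier_plate below 0.02 m/s and horizontal distance between lens_centre and medallion below 0.015 m and velocity of joint magnifier_head between -0.05 and 0.05 rad/s), for 0.2 s.
At the end, for the whole second after the job is handed in: The plate lies on the board with both pins through its holes (origin within 4 mm of the seat sideways, less than 3 mm above the wood, tilted less than 0.03 rad, at rest), and the lens centre is within 15 mm, seen from above, of the medallion's centre, the magnifier at rest (all of step 2); the robot touches nothing.
It fails at once if another loose thing is pushed more than 30 mm (distance of any of small_blue_jar, eraser, marker, tape_roll from where it was at the start of the episode above 0.03 m).
It also fails if it takes over 67 s, if anything falls off the work surface, if the arm or the gripper's body presses on something with over 40 N, if the wrist force passes 120 N, or if a joint passes its speed limit or range.

ROBOT

A 7-joint arm with a two-finger parallel gripper is mounted at the origin on a cart in front of the work surface, level with it; the furniture and walls round the work are solid. World frame = base frame: x ahead of the robot, y to its left, z up, the work surface at z = 0. Lengths are in m, angles in rad, forces in N, time in s.
With the tool pointing down it reaches from about 0.4 to 0.85 m from the base axis. Payload 10.4 kg.
Tool frame: the origin (TCP) lies between the finger pads; the fingertips stand 17 mm ahead of it and the grasp point (between the pads) lies 2 mm behind it; z points along the fingers, y is the line along which they close (so a half turn about z gives the same grasp; the last joint's range is limited). The gripper opens to 85 mm and grips with 20 to 120 N. Pads are 22 mm wide; open, the fingers measure 114 mm over their backs; the gripper's body (76 mm by 85 mm) begins 54 mm behind the grasp point. The pads swing forward as they close: fully open they stand 13 mm farther back than shut.
Start: joints at [1.263, 0.332, -0.065, 1.46, 0.022, 1.35, -0.088], TCP at [0.176, -0.6, 0.248] pointing down, gripper open.
Joint ranges: [-2.6, 2.6], [-0.5, 2.12], [-1.47, 1.34], [0.16, 2.42], [-1.27, 4.41], [0.06, 2.06], [-2.6, 2.6]. Speed limits (rad/s): [2.22, 2.22, 2.79, 2.79, 3.14, 3.14, 3.14].

INTERFACE

Orientations are given as a unit quaternion [x, y, z, w].
In Python, from workcell import readout, imaging, manip gives the robot as it stands. The module is installed in compiled form; this text tells all that it offers.
- The arm moves only by the shell command python3 -m crank 'ROWS' [OPENING] [FORCE]. ROWS is JSON, a list of rows, each a list of 4 numbers: the shift along the tool's x, y, z as a fraction of full scale, then the turn about the tool's z as a fraction of full scale. In form: [[x, y, z, yaw], ...]. A call has 1 to 5 rows; each row is the pose to reach, as a shift and turn from the pose commanded when the call began, along the tool's axes at that moment; what a row does not reach only later rows make up. Full scale, the value 1, is 400 mm for a shift and 60 degrees for a turn. A row lasts 1/12 s, in which the tool goes at most 41.7 mm and 7.16 degrees, less where a joint would pass 70% of its speed; a pose out of reach is approached as far as the arm can. A call with a number of a shift or a turn outside -1 to 1 is refused whole. A call with a gripper value outside its range is refused whole. OPENING is the gripper command: -1 is shut, 1 is fully open, values between are in proportion, set as the call begins (- or left out, the last holds). The fingers move at their own pace and stop on an object; FORCE is the grip in N (left out, the last holds). Time passes only in rows, so rows that repeat a pose let the fingers close. It gives the time, the measured TCP pose, the force, the opening and the grip force at its end, in the units of the state.
- readout.get_obs(): the state, without advancing time (a new reading comes with each control period).
- imaging.camera(name): name is "side" or "top"; returns a dict with "color" (480x640x3 uint8, red, green, blue), "fx", "fy", "cx", "cy" (pixels), "rvec" (rotation vector, rad) and "tvec" (3), from world to camera coordinates, as OpenCV has them. Camera axes: x right, y down, z forward; pixel columns grow to the right and rows downward; lengths in m; the calibration is good to about 2 mm. A picture is of the moment at which its call begins. There is no depth.
- manip.hand_in(): hands the job in; it is judged then, once.
The state is a dict: "clock": time; "joint_pos": joint angles; "joint_velocities": joint speeds; "tau": joint torques, N m; "position": TCP position; "ee_rot": TCP orientation; "ft_force": force on the tool from outside, world axes, zero at the start; "torque": the same for the moment, N m; "grip_width": opening from 0.0 (shut) to 1.0 (fully open); "grasp_force": force on a finger pad.
Only numpy, scipy, OpenCV 4.12 (cv2) and the standard library are available. Lean on these libraries where they do the work, as an engineer would, in place of code of your own. Each camera call takes 0.05 s, during which the arm holds its last target. There are 200 camera calls.

## Working session

There is one attempt and no reset: what is moved stays moved. The work goes in short steps, Python scripts to look and compute and a shell command to move; the robot and the scene stay as the last step left them, time stands still between calls to the robot, and variables do not carry over. Pictures are saved under pics/ and viewed, at most 10 in all, crops included, and the job is handed in when it is done.

```bash
mkdir -p pics; cat > h.py <<'E'
import numpy as np, cv2
from workcell import readout, imaging, manip
def snap(n,f):
    c=imaging.camera(n); cv2.imwrite(f'pics/{f}.png',c['color'][:,:,::-1]); np.save(f'pics/{n}_cal.npy',np.r_[c['fx'],c['fy'],c['cx'],c['cy'],np.ravel(c['rvec']),np.ravel(c['tvec'])]); return c
def cal(n):
    a=np.load(f'pics/{n}_cal.npy'); return np.array([[a[0],0,a[2]],[0,a[1],a[3]],[0,0,1]]),cv2.Rodrigues(a[4:7])[0],a[7:10]
def px(n,P):
    K,R,t=cal(n); q=(K@(R@np.atleast_2d(P).T+t[:,None])).T; return (q[:,:2]/q[:,2:]).round(1)
def at_z(n,u,v,z):
    K,R,t=cal(n); d=R.T@np.linalg.solve(K,[u,v,1]); o=-R.T@t; return (o+d*(z-o[2])/d[2]).round(4)
def tri(uv):  # {cam:(u,v)}
    A=[];b=[]
    for n,(u,v) in uv.items():
        K,R,t=cal(n); d=R.T@np.linalg.solve(K,[u,v,1]); d/=np.linalg.norm(d); M=np.eye(3)-np.outer(d,d); A.append(M); b.append(M@(-R.T@t))
    return np.linalg.solve(sum(A),sum(b)).round(4)
E
python3 - <<'E'
from h import *
for n in('top','side'): snap(n,n+'0'); K,R,t=cal(n); print(n,K[0],(-R.T@t).round(3),R.round(2).tolist())
o=readout.get_obs(); print(o)
E
```

```text
top [571.4057644    0.         328.49174433] [0.44  0.058 1.294] [[0.02, -1.0, 0.02], [-1.0, -0.02, -0.08], [0.08, -0.02, -1.0]]
side [439.20340273   0.         317.21795668] [0.219 0.694 0.539] [[-0.89, -0.46, -0.02], [-0.2, 0.43, -0.88], [0.41, -0.78, -0.47]]
{'clock': 0.1, 'joint_pos': array([ 1.26337907,  0.33282914, -0.06473218,  1.4608408 ,  0.02160994,
        1.34992678, -0.0885127 ]), 'joint_velocities': array([-0.00010316, -0.00132085, -0.00036935, -0.0011875 ,  0.00033126,
       -0.00138141,  0.00053826]), 'tau': array([ 9.84397884e-04, -6.26742053e+01,  4.88557946e-02, -3.92428780e+01,
        1.63848099e-02,  6.90716843e-03,  4.87760769e-05]), 'position': array([ 0.17553768, -0.59951276,  0.24759069]), 'ee_rot': array([ 9.89874053e-01,  1.41946929e-01, -1.21664419e-04, -6.42577098e-04]), 'ft_force': array([ 0.37693593,  0.6280351 , -0.41687965]), 'torque': array([-0.04604182,  0.04142344,  0.00754271]), 'grasp_force': 0.0, 'grip_width': 1.0001461571793693}
```

View pics/top0.png

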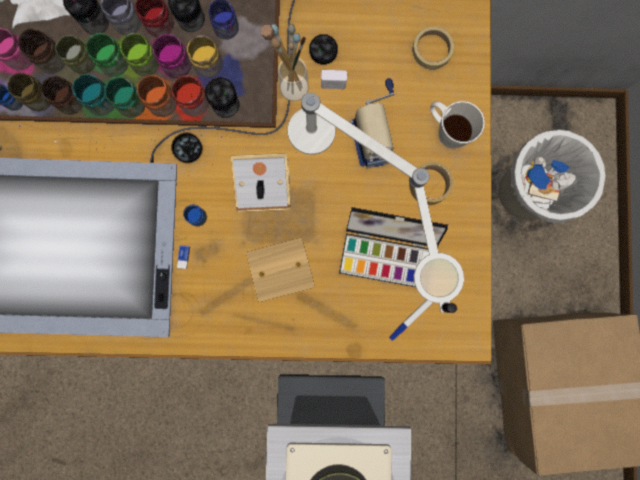

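View pics/side0.png

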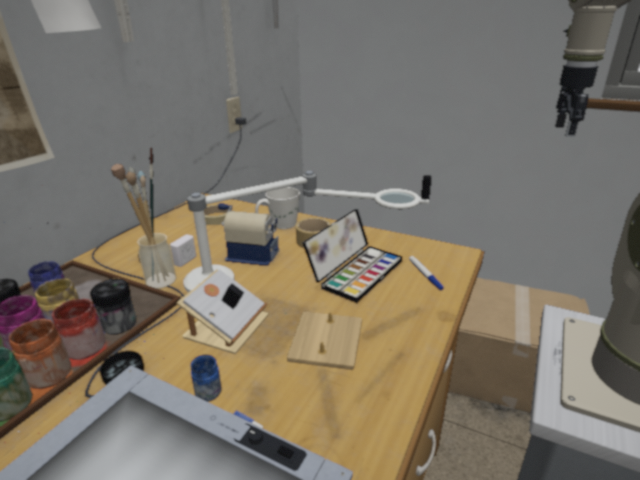

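```bash
python3 - <<'E'
import cv2,numpy as np
t=cv2.imread('pics/top0.png');s=cv2.imread('pics/side0.png')
a=cv2.resize(t[145:305,225:325],None,fx=3.7,fy=3.7,interpolation=cv2.INTER_CUBIC)
b=cv2.resize(s[265:375,180:370],None,fx=2.2,fy=2.2,interpolation=cv2.INTER_CUBIC)
c=cv2.resize(t[240:325,390:480],None,fx=3.8,fy=3.8,interpolation=cv2.INTER_CUBIC)
im=np.zeros((592,800,3),np.uint8)
im[:a.shape[0],:a.shape[1]]=a; im[:242,375:375+418]=b; im[250:250+c.shape[0],375:375+c.shape[1]]=c
cv2.imwrite('pics/crop1.png',im)
E
```

```text
(no output)
```

View pics/crop1.png

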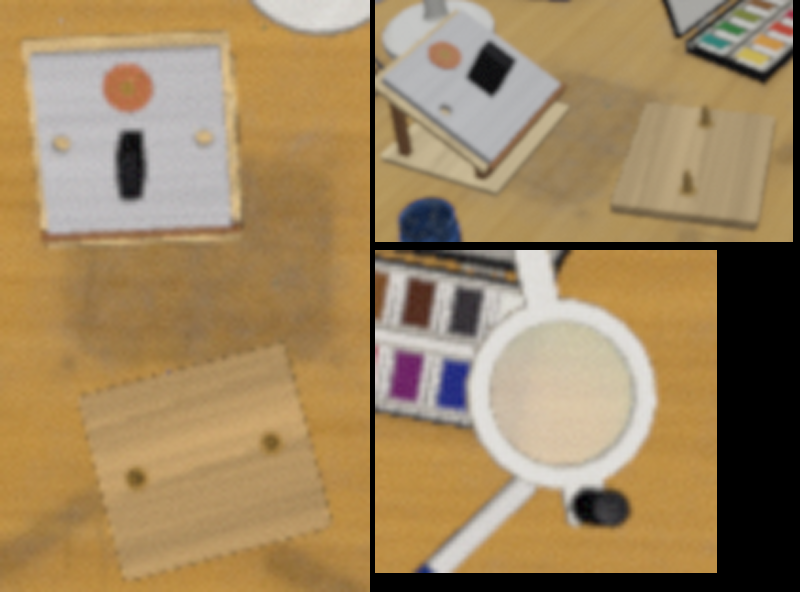

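```bash
cat > fit.py <<'E'
from h import *
from scipy.optimize import least_squares
from scipy.spatial.transform import Rotation as Ro
T=lambda x,y:(225+x/3.7,145+y/3.7)
S=lambda x,y:(180+(x-375)/2.2,265+y/2.2)
def fit(obs,x0,pitch):
    def pose(p): return Ro.from_euler('ZY',[p[3],pitch]),p[:3]
    def f(p):
        R,t=pose(p); return np.concatenate([px(n,R.apply(l)+t)[0]-uv for n,l,uv in obs])
    def f2(p):
        return f(p)
    r=least_squares(f2,x0,diff_step=1e-3,x_scale=[.1,.1,.1,1]); return r.x,f(r.x)
import h
def px(n,P):
    K,R,t=cal(n); q=(K@(R@np.atleast_2d(P).T+t[:,None])).T; return q[:,:2]/q[:,2:]
if __name__=='__main__':
    c=.055
    pl=[('top',(0,.042,.008),T(62,144)),('top',(0,-.042,.008),T(204,138)),('top',(.034,0,.008),T(128,88)),
     ('side',(0,.042,.008),S(446,108)),('side',(.034,0,.008),S(444,55)),
     ('top',(c,c,.008),T(30,52)),('top',(c,-c,.008),T(222,46)),('top',(-c,c,.008),T(50,233)),('top',(-c,-c,.008),T(233,226)),
     ('side',(-c,-c,.008),S(562,88)),('side',(c,c,.008),S(380,84)),('side',(-c,c,.008),S(490,162))]
    for k in(-np.pi/6,):
        x,r=fit(pl,[.5,.15,.05,0],k); print('plate',x.round(4),r.round(1).tolist())
    g=Ro.from_euler('ZY',[x[3],-np.pi/6])
    for z in(.04,.052): print('bar z',z,(g.apply([-.006,0,z])+x[:3]).round(4))
    bx,by=.058,.065
    bd=[('top',(bx,by,.015),T(80,394)),('top',(bx,-by,.015),T(284,345)),('top',(-bx,-by,.015),T(330,523)),('top',(-bx,by,.015),T(124,579)),
     ('top',(0,.042,.03),T(136,478)),('top',(0,-.042,.03),T(271,441)),
     ('side',(0,.042,.015),S(686,192)),('side',(0,-.042,.015),S(705,125)),('side',(0,.042,.036),S(689,170)),('side',(0,-.042,.036),S(706,107))]
    x,r=fit(bd,[.35,.1,0,0],0); print('board',x.round(4),r.round(1).tolist())
    print('pins',[ (x[:3]+Ro.from_euler('Z',x[3]).apply([0,s*.042,0])).round(4) for s in(1,-1)])
    print('lens',at_z('top',439.5,277.6,.163),'knob',at_z('top',452.4,308.2,.22),'headax',at_z('top',420,175,.215),'postax',at_z('top',310,101,.215))
E
python3 fit.py
```

```text
plate [0.6843 0.185  0.0515 0.0579] [-0.4, -0.7, -0.2, -0.3, -0.0, -1.1, 0.6, 1.5, 0.7, 1.5, 0.0, -0.1, -0.5, 0.0, -0.9, -1.0, -0.8, -0.7, -0.2, -0.9, 1.8, -2.3, 0.9, 0.4]
bar z 0.04 [0.6591 0.1835 0.0831]
bar z 0.052 [0.6532 0.1832 0.0935]
board [ 0.4951  0.1398 -0.0026  0.2756] [-0.9, -0.6, 0.1, -1.7, 0.5, 0.2, -0.3, -0.3, -0.5, -1.0, -0.1, -0.5, 1.5, 0.1, 1.2, 0.2, -0.1, 0.7, 0.7, -0.6]
pins [array([ 0.4837,  0.1802, -0.0026]), array([ 0.5066,  0.0993, -0.0026])]
lens [ 0.4783 -0.1863  0.163 ] knob [ 0.4195 -0.1986  0.22  ] headax [ 0.6727 -0.1363  0.215 ] postax [0.8123 0.0786 0.215 ]
```

```bash
cat > go.py <<'E'
import sys; from h import *
from scipy.spatial.transform import Rotation as Ro
def go(x,y,z,yaw=None):
    o=readout.get_obs(); R=Ro.from_quat(o['ee_rot']); M=R.as_matrix(); cy=np.arctan2(M[1,0],M[0,0])
    d=M.T@(np.array([x,y,z])-o['position'])/.4
    t=0 if yaw is None else (cy-yaw)/np.radians(60)
    print('pos',o['position'].round(4),'yaw',cy.round(4),'tilt',np.degrees(np.arccos(-M[2,2])).round(2),'f',o['ft_force'].round(1),'w',round(o['grip_width'],3),'gf',round(o['grasp_force'],1),'t',round(o['clock'],1)); print('row',d.round(4).tolist(),round(t,4))
if __name__=='__main__': go(*map(float,sys.argv[1:]))
E
python3 -c "
from h import *
print(at_z('top',215,310,0),at_z('top',183,257,.01),at_z('top',195,215,.06),px('top',[[.2,.2,0],[.3,.3,0]]))"
python3 -m crank '[[0,0,-0.25,0.217],[0,0,-0.25,0.217],[0,0,-0.25,0.217]]' 1 60; python3 go.py .655 .183 .345 .058
```

```text
[0.3998 0.2837 0.    ] [0.5165 0.3579 0.01  ] [0.6053 0.3243 0.06  ] [[249.4 401.4]
 [205.9 354.9]]
clock: 0.35
position: [0.1759, -0.6005, 0.3536]
ee_rot: [1.0, 0.025, 0.001, 0.003]
ft_force: [-0.1, -0.6, 0.9]
grip_width: 1.003
grasp_force: 0.0
pos [ 0.1759 -0.6005  0.3536] yaw 0.0508 tilt 0.31 f [-0.1 -0.6  0.9] w 1.003 gf 0.0 t 0.3
row [1.2957, -1.8955, 0.014] -0.0069
```

```bash
R='[[0.65,-0.95,0,0],[0.65,-0.95,0,0],[0.65,-0.95,0,0],[0.65,-0.95,0,0],[0.65,-0.95,0,0]]'; for i in 1; do python3 -m crank '[[0.65,-0.95,0,0],[0.65,-0.95,0,0],[0.65,-0.95,0,0],[0.65,-0.95,0,0],[0.65,-0.95,0,0]]' | head -2; python3 -m crank '[[0.65,-0.95,0,0],[0.65,-0.95,0,0],[0.65,-0.95,0,0],[0.65,-0.95,0,0],[0.65,-0.95,0,0]]'|head -2; python3 -m crank '[[0.65,-0.95,0,0],[0.65,-0.95,0,0],[0.65,-0.95,0,0],[0.65,-0.95,0,0],[0.65,-0.95,0,0]]'|head -2;done; python3 go.py .655 .183 .345 .058
```

```text
clock: 0.77
position: [0.2837, -0.4194, 0.348]
clock: 1.18
position: [0.3912, -0.241, 0.3482]
clock: 1.6
position: [0.4987, -0.0627, 0.3483]
pos [ 0.4987 -0.0627  0.3483] yaw 0.0572 tilt 0.02 f [ 0.5 -1.2  0.4] w 0.998 gf 0.0 t 1.6
row [0.4251, -0.5908, 0.0082] -0.0008
```

```bash
python3 -m crank '[[0.425,-0.59,0,0],[0.425,-0.59,0,0],[0.425,-0.59,0,0],[0.425,-0.59,0,0],[0.425,-0.59,0,0]]' | head -2; python3 go.py .659 .1835 .2 .058
```

```text
clock: 2.02
position: [0.6109, 0.1126, 0.3478]
pos [0.6109 0.1126 0.3478] yaw 0.0564 tilt 0.03 f [ 0.7 -1.  -0.1] w 0.999 gf 0.0 t 2.0
row [0.1302, -0.1702, 0.3695] -0.0015
```

```bash
python3 -m crank '[[0.13,-0.17,0,0],[0.13,-0.17,0.1,0],[0.13,-0.17,0.25,0],[0.13,-0.17,0.37,0],[0.13,-0.17,0.37,0]]' | head -2; python3 -m crank '[[0,0,0,0],[0,0,0,0],[0,0,0,0]]'|head -2; python3 - <<'E'
from h import *
from go import go
go(.659,.1835,.12,.058)
import cv2
t=snap('top','top1')['color'];s=snap('side','side1')['color']
a=cv2.resize(t[120:260,190:330],(560,560),interpolation=cv2.INTER_CUBIC)
cv2.imwrite('pics/c2.png',np.hstack([s[150:400,130:330],t[120:370,200:340]])[:,:,::-1].repeat(2,0).repeat(2,1))
E
```

```text
clock: 2.43
position: [0.6575, 0.1831, 0.197]
clock: 2.68
position: [0.659, 0.1822, 0.203]
pos [0.659  0.1822 0.203 ] yaw 0.057 tilt 0.14 f [-0.1 -1.   0.6] w 0.999 gf 0.0 t 2.7
row [-0.0002, -0.0032, 0.2074] -0.0009
```

View pics/c2.png

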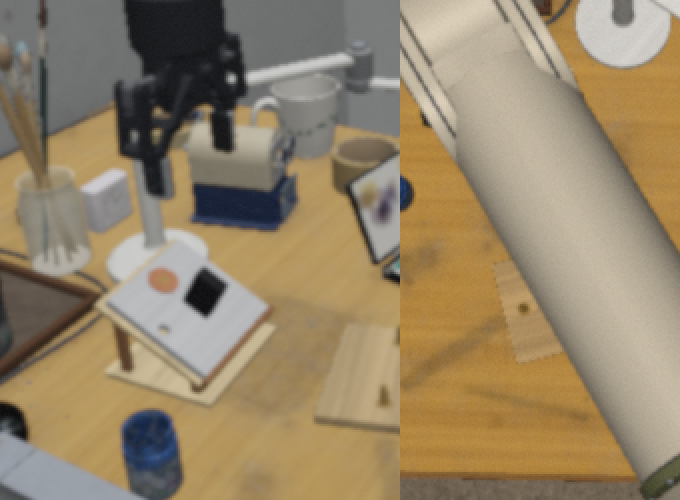

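```bash
python3 -m crank '[[0,-0.003,0.1,0],[0,-0.003,0.17,0],[0,-0.003,0.25,0],[0,-0.003,0.305,0],[0,-0.003,0.305,0]]' | head -3; python3 -m crank '[[0,0,0,0],[0,0,0,0],[0,0,0,0]]' ; python3 -m crank '[[0,0,0,0],[0,0,0,0],[0,0,0,0],[0,0,0,0],[0,0,0,0]]' -1 60; python3 -m crank '[[0,0,0,0],[0,0,0,0],[0,0,0,0],[0,0,0,0],[0,0,0,0]]'
```

```text
clock: 3.2
position: [0.6568, 0.1821, 0.0754]
ee_rot: [1.0, 0.029, -0.002, 0.001]
clock: 3.45
position: [0.6596, 0.1839, 0.0815]
ee_rot: [1.0, 0.029, 0.002, -0.001]
ft_force: [-0.2, 0.3, -0.0]
grip_width: 1.001
grasp_force: 0.0
clock: 3.87
position: [0.6581, 0.1833, 0.0784]
ee_rot: [1.0, 0.029, 0.0, 0.0]
ft_force: [0.9, -0.5, 0.6]
grip_width: 0.294
grasp_force: 0.0
clock: 4.28
position: [0.6582, 0.1833, 0.0785]
ee_rot: [1.0, 0.029, 0.0, 0.0]
ft_force: [-0.2, -1.7, 4.2]
grip_width: 0.159
grasp_force: 58.5
```

```bash
python3 -m crank '[[-0.019,0,-0.033,0],[-0.038,0,-0.065,0],[-0.056,0,-0.098,0],[-0.075,0,-0.13,0],[-0.075,0,-0.2,0]]'; python3 -m crank '[[0,0,0,0],[0,0,0,0],[0,0,0,0]]';python3 - <<'E'
from h import *
from go import go
go(.40,.285,.15,.0)
cv2.imwrite('pics/c3.png',np.hstack([snap('side','side2')['color'][120:420,130:530],snap('top','top2')['color'][100:400,150:400]])[:,:,::-1])
E
```

```text
clock: 4.7
position: [0.6252, 0.1809, 0.1554]
ee_rot: [1.0, 0.029, -0.003, 0.001]
ft_force: [0.1, 0.4, -3.2]
grip_width: 0.157
grasp_force: 58.6
clock: 4.95
position: [0.6278, 0.1812, 0.1572]
ee_rot: [1.0, 0.029, -0.001, 0.0]
ft_force: [-0.4, -0.5, -2.4]
grip_width: 0.154
grasp_force: 58.8
pos [0.6278 0.1812 0.1572] yaw 0.0572 tilt 0.07 f [-0.4 -0.5 -2.4] w 0.154 gf 58.8 t 5.0
row [-0.5537, -0.2918, 0.0184] 0.0546
```

View pics/c3.png

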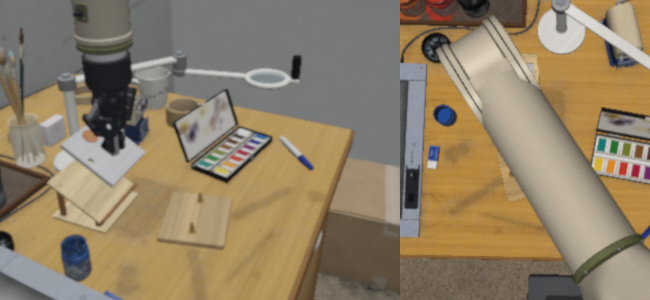

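```bash
python3 -m crank '[[-0.554,-0.292,0,-0.208],[-0.554,-0.292,0,-0.208],[-0.554,-0.292,0,-0.208],[-0.554,-0.292,0,-0.208],[-0.554,-0.292,0,-0.208]]'|head -2;  python3 go.py .40 .285 .08 .2756
```

```text
clock: 5.47
position: [0.4363, 0.268, 0.1571]
pos [0.4363 0.268  0.1571] yaw 0.275 tilt 0.1 f [ 0.7  1.6 -1.2] w 0.156 gf 58.9 t 5.5
row [-0.0754, -0.0655, 0.1928] -0.0005
```

```bash
python3 -m crank '[[-0.075,-0.065,0.05,0],[-0.075,-0.065,0.1,0],[-0.075,-0.065,0.16,0],[-0.075,-0.065,0.2,0],[-0.075,-0.065,0.2,0]]'|head -2; python3 -m crank '[[0,0,0,0],[0,0,0,0],[0,0,0,0],[0,0,0,0],[0,0,0,0]]' -1 20; python3 - <<'E'
from h import *
from go import go
go(.40,.285,.038,.2756)
cv2.imwrite('pics/c4.png',np.hstack([snap('side','side3')['color'][150:450,150:450]])[:,:,::-1].repeat(2,0).repeat(2,1))
E
```

```text
clock: 5.88
position: [0.4004, 0.2833, 0.0747]
clock: 6.3
position: [0.4031, 0.2849, 0.079]
ee_rot: [0.991, 0.137, 0.001, -0.0]
ft_force: [0.2, 0.1, -2.6]
grip_width: 0.154
grasp_force: 59.0
pos [0.4031 0.2849 0.079 ] yaw 0.275 tilt 0.07 f [ 0.2  0.1 -2.6] w 0.154 gf 59.0 t 6.3
row [-0.0074, -0.0022, 0.1024] -0.0006
```

View pics/c4.png

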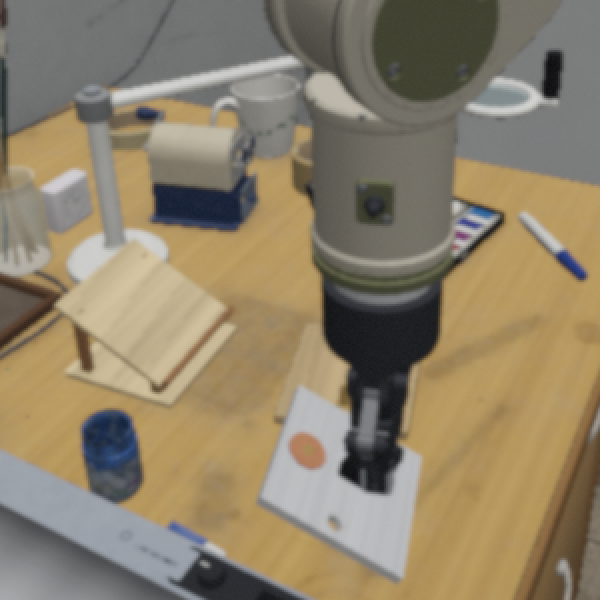

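```bash
python3 -m crank '[[0,0,0.02,0],[0,0,0.04,0],[0.005,0,0.055,0],[0.01,0,0.065,0],[0.01,0,0.065,0]]'|sed -n '2p;4p;6p'; python3 -m crank '[[0,0,0,0],[0,0,0,0]]'|sed -n '2p;4p;6p'
```

```text
position: [0.4067, 0.2858, 0.0515]
ft_force: [-1.0, -0.6, -1.9]
grasp_force: 59.3
position: [0.4063, 0.2859, 0.052]
ft_force: [-0.5, 0.4, -2.3]
grasp_force: 59.3
```

```bash
python3 -m crank '[[0.01,0,0.005,0],[0.02,0,0.01,0],[0.025,0,0.015,0],[0.025,0,0.015,0]]' -0.685 20|sed -n '2p;4p;5p;6p'
```

```text
position: [0.4172, 0.2891, 0.0465]
ft_force: [0.4, -0.2, 3.1]
grip_width: 0.162
grasp_force: 35.3
```

```bash
python3 -m crank '[[0.008,0,0.006,0],[0.012,0,0.011,0],[0.017,0,0.016,0],[0.02,0,0.021,0],[0.02,0,0.021,0]]'|sed -n '2p;4p;5p;6p'; python3 -m crank '[[0,0,0,0],[0,0,0,0],[0,0,0,0]]'|sed -n '2p;4p;5p;6p'
```

```text
position: [0.4259, 0.2916, 0.0388]
ft_force: [3.9, 0.6, 6.1]
grip_width: 0.16
grasp_force: 36.5
position: [0.4259, 0.2916, 0.0388]
ft_force: [3.6, 0.9, 4.8]
grip_width: 0.163
grasp_force: 36.3
```

```bash
python3 -m crank '[[0,0,0,0],[0,0,0,0],[0,0,0,0],[0,0,0,0],[0,0,0,0]]' -0.4|sed -n '2p;4p;5p;6p'; python3 - <<'E'
from h import *
from go import go
go(.40,.285,.038,.2756)
cv2.imwrite('pics/c5.png',snap('side','side4')['color'][230:430,230:430][:,:,::-1].repeat(3,0).repeat(3,1))
E
```

```text
position: [0.4236, 0.2907, 0.0377]
ft_force: [0.2, 0.6, -0.1]
grip_width: 0.299
grasp_force: 0.0
pos [0.4236 0.2907 0.0377] yaw 0.2755 tilt 0.02 f [ 0.2  0.6 -0.1] w 0.299 gf 0.0 t 8.3
row [-0.0606, -0.0024, -0.0008] -0.0001
```

View pics/c5.png

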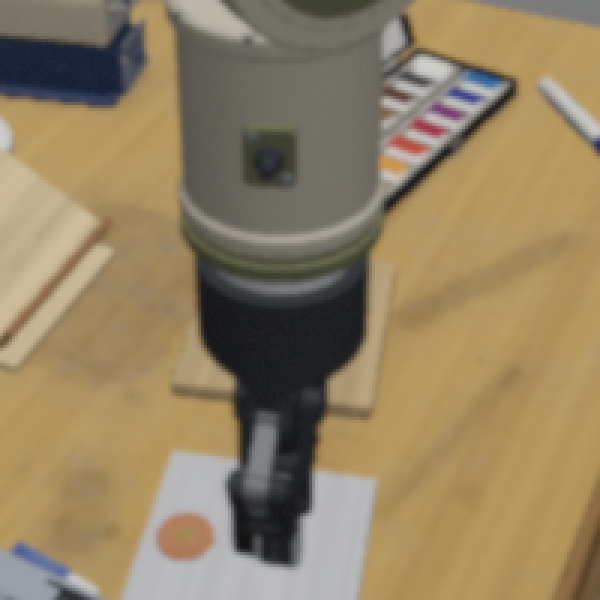

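```bash
python3 -m crank '[[0,0,0,0],[0,0,0,0],[0,0,0,0],[0,0,0,0],[0,0,0,0]]' -1 60|tail -2; cat > med.py <<'E'
from h import *
def med(n,img,z,ref,rad=40):
    hsv=cv2.cvtColor(img,cv2.COLOR_RGB2HSV).astype(int); m=((hsv[...,0]<13)&(hsv[...,1]>90)&(hsv[...,2]>90)).astype(np.uint8)
    k,l,st,c=cv2.connectedComponentsWithStats(m); ok=[i for i in range(1,k) if st[i,4]>40 and np.hypot(*(c[i]-ref))<rad]
    for i in ok: print(st[i],c[i].round(2),at_z(n,*c[i],z))
E
python3 - <<'E'
from h import *
from med import med
from go import go
c=snap('side','side5')['color']
med('side',c,.008,(291.7,409))
for p in((287.3,380.7),(355.7,389.7)): print(at_z('side',*p,.008))
o=readout.get_obs(); p=o['position']; a=.2755
Rz=np.array([[np.cos(a),-np.sin(a)],[np.sin(a),np.cos(a)]])
c0=[p[0],p[1]]+Rz@[.006,0]
for l in((.034,0),(.055,.055),(.055,-.055)): print('expected if centred',c0+Rz@l)
go(*p)
# plate rest-side calibration check: medallion on rest at start in side0
E
```

```text
grip_width: 0.151
grasp_force: 58.9
[283 402  17  14 119] [291.15 408.71] [0.4743 0.3051 0.008 ]
[0.508  0.2596 0.008 ]
[0.402  0.2284 0.008 ]
expected if centred [0.46225905 0.3017177 ]
expected if centred [0.46750558 0.3603562 ]
expected if centred [0.49742867 0.25450438]
pos [0.4238 0.2908 0.038 ] yaw 0.2754 tilt 0.01 f [-0.1  0.3  1.7] w 0.154 gf 58.9 t 8.9
row [0.0, 0.0, 0.0] 0
```

```bash
python3 -m crank '[[0,0,0,0],[0,0,0,0],[0,0,0,0]]' -0.4|tail -2; python3 -m crank '[[0.015,0,0,0],[0.03,0,0,0],[0.03,0,0,0],[0.03,0,0,0]]' |sed -n '2p;4p'; python3 -m crank '[[0,0,0,0],[0,0,0,0],[0,0,0,0],[0,0,0,0],[0,0,0,0]]' -1 60|tail -2; python3 - <<'E'
from h import *
from med import med
from go import go
c=snap('side','side6')['color']
med('side',c,.008,(291.7,409))
o=readout.get_obs(); p=o['position']; a=.2755
Rz=np.array([[np.cos(a),-np.sin(a)],[np.sin(a),np.cos(a)]])
print('exp',p[:2]+Rz@[.04,0]); go(p[0],p[1],.13)
cv2.imwrite('pics/c6.png',np.hstack([c[300:480,220:400],c[300:360,280:340].repeat(3,0).repeat(3,1)])[:,:,::-1].repeat(2,0).repeat(2,1))
# side-camera bias on pins from first image
from fit import S
for q,z in((S(686,192),.015),(S(705,125),.015),(S(689,170),.036),(S(706,107),.036)): print('pin side',at_z('side',*q,z))
from fit import T
for q in((136,478),(271,441)): print('pin top',at_z('top',*T(*q),.03))
E
```

```text
grip_width: 0.298
grasp_force: 0.0
position: [0.4357, 0.2942, 0.0378]
ft_force: [0.3, -0.2, -0.1]
grip_width: 0.153
grasp_force: 58.9
[283 402  17  14 122] [291.25 408.77] [0.4741 0.3052 0.008 ]
exp [0.47375982 0.30496359]
pos [0.4353 0.2941 0.0379] yaw 0.2755 tilt 0.01 f [-0.2  0.5  0.7] w 0.152 gf 58.9 t 9.9
row [0.0, 0.0, -0.2302] 0
pin side [0.4848 0.1835 0.015 ]
pin side [0.5073 0.1027 0.015 ]
pin side [0.4831 0.1811 0.036 ]
pin side [0.5054 0.1045 0.036 ]
pin top [0.4814 0.1788 0.03  ]
pin top [0.5053 0.099  0.03  ]
```

View pics/c6.png

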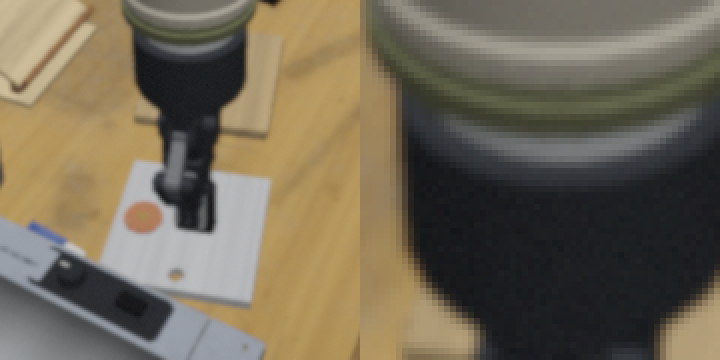

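```bash
python3 - <<'E'
import cv2,numpy as np
s=np.mean([cv2.imread(f'pics/side{i}.png').astype(float) for i in(0,2)],0).astype(np.uint8);t=cv2.imread('pics/top0.png')
a=cv2.resize(s[305:360,312:340],None,fx=10,fy=10,interpolation=cv2.INTER_CUBIC)
b=cv2.resize(t[258:282,255:305],None,fx=10,fy=10,interpolation=cv2.INTER_CUBIC)
im=np.zeros((550,790,3),np.uint8); im[:,:280]=a; im[:240,290:]=b
cv2.imwrite('pics/c7.png',im)
E
```

```text
(no output)
```

View pics/c7.png

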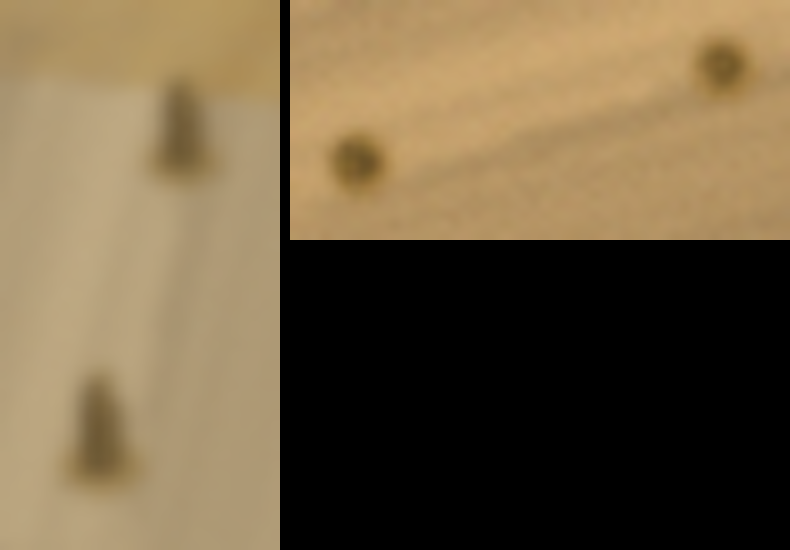

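```bash
python3 - <<'E'
from h import *
f=lambda x,y,ox,oy:((x+.5)/10-.5+ox,(y+.5)/10-.5+oy)
def rep(n,l):
    P=[at_z(n,*f(*q),z) for q,z in l]; 
    for a,b in zip(P[::2],P[1::2]): d=a-b; print(n,a[:2],b[:2],'mid',((a+b)/2)[:2],'dist',np.hypot(d[0],d[1]).round(4),'yaw',np.arctan2(-d[0],d[1]).round(3))
rep('side',[((97,372,312,305),.036),((180,78,312,305),.036),((99,465,312,305),.015),((181,163,312,305),.015)])
rep('top',[((67,162,255,258),.02),((433,65,255,258),.02)])
E
```

```text
side [0.4859 0.181 ] [0.5086 0.1017] mid [0.49725 0.14135] dist 0.0825 yaw 0.279
side [0.486  0.1807] [0.5092 0.1004] mid [0.4976  0.14055] dist 0.0836 yaw 0.281
top [0.4827 0.1809] [0.5061 0.1002] mid [0.4944  0.14055] dist 0.084 yaw 0.282
```

```bash
python3 -m crank '[[0,0,-0.07,0],[0,0,-0.14,0],[0,0,-0.2,0],[0,0,-0.2,0],[0,0,-0.2,0]]'|sed -n '2p;4p;6p'; python3 go.py .4908 .139 .12 .28
```

```text
position: [0.4358, 0.2941, 0.1185]
ft_force: [-0.1, -0.9, -2.0]
grasp_force: 59.3
pos [0.4358 0.2941 0.1185] yaw 0.2751 tilt 0.11 f [-0.1 -0.9 -2. ] w 0.152 gf 59.3 t 10.3
row [0.0271, 0.4104, -0.0035] -0.0047
```

```bash
python3 -m crank '[[0.007,0.08,0,-0.005],[0.014,0.17,0,-0.005],[0.02,0.26,0,-0.005],[0.025,0.35,0,-0.005],[0.027,0.41,0,-0.005]]'|sed -n '2p;4p;6p';python3 -m crank '[[0,0,0,0],[0,0,0,0],[0,0,0,0],[0,0,0,0]]'|sed -n '2p;4p;6p'; python3 - <<'E'
from h import *
from med import med
from go import go
c=snap('side','side7')['color']
o=readout.get_obs();p=o['position'];zm=p[2]-.038+.008
M=np.array([np.cos(.28),np.sin(.28)])
e=np.r_[p[:2]+.04*M,zm]; q=px('side',e)[0]; print('exp',e,q)
med('side',c,zm,q); go(.4908,.139,.085,.28)
E
```

```text
position: [0.4903, 0.1348, 0.116]
ft_force: [0.3, -0.2, -2.5]
grasp_force: 59.3
position: [0.4894, 0.1403, 0.1172]
ft_force: [0.2, 0.6, -1.8]
grasp_force: 59.4
exp [0.52800751 0.15142064 0.0874323 ] [306.9 301.3]
[300 297  15   9  56] [306.7  301.36] [0.5282 0.1516 0.0874]
pos [0.4896 0.1404 0.1174] yaw 0.2828 tilt 0.05 f [-0.2 -0.3 -1.9] w 0.157 gf 59.4 t 11.1
row [0.0021, 0.0042, 0.0811] 0.0027
```

```bash
python3 -m crank '[[0.002,0.004,0.03,0.003],[0.002,0.004,0.06,0.003],[0.002,0.004,0.08,0.003],[0.002,0.004,0.08,0.003],[0.002,0.004,0.08,0.003]]'|sed -n '2p;4p;6p';python3 -m crank '[[0,0,0,0],[0,0,0,0],[0,0,0,0]]'|sed -n '2p;4p;6p'; python3 go.py .4908 .139 .053 .28
```

```text
position: [0.4909, 0.1379, 0.085]
ft_force: [-0.6, 0.5, -2.4]
grasp_force: 59.3
position: [0.4918, 0.1379, 0.0863]
ft_force: [0.5, -0.2, -1.9]
grasp_force: 59.3
pos [0.4918 0.1379 0.0863] yaw 0.2775 tilt 0.05 f [ 0.5 -0.2 -1.9] w 0.155 gf 59.3 t 11.8
row [-0.0018, -0.0033, 0.0833] -0.0024
```

```bash
python3 -m crank '[[-0.002,-0.003,0.01,-0.002],[-0.002,-0.003,0.02,-0.002],[-0.002,-0.003,0.03,-0.002],[-0.002,-0.003,0.04,-0.002],[-0.002,-0.003,0.05,-0.002]]'|sed -n '2p;4p;6p';python3 -m crank '[[0,0,0,0],[0,0,0,0]]'|sed -n '2p;4p;6p'; python3 go.py .4908 .139 .053 .28
```

```text
position: [0.4903, 0.1387, 0.0653]
ft_force: [-1.1, 0.3, -1.3]
grasp_force: 59.4
position: [0.4902, 0.1388, 0.0656]
ft_force: [-1.1, 0.2, -1.9]
grasp_force: 59.4
pos [0.4902 0.1388 0.0656] yaw 0.2797 tilt 0.04 f [-1.1  0.2 -1.9] w 0.151 gf 59.4 t 12.4
row [0.0016, -0.0001, 0.0314] -0.0003
```

```bash
python3 -m crank '[[0,0,0.008,0],[0,0,0.015,0],[0,0,0.022,0],[0,0,0.028,0],[0,0,0.031,0]]'|sed -n '2p;4p;6p';python3 -m crank '[[0,0,0,0],[0,0,0,0]]'|sed -n '2p;4p;6p'; python3 go.py .4908 .139 .053 .28
```

```text
position: [0.4902, 0.1387, 0.053]
ft_force: [0.1, -0.9, -1.4]
grasp_force: 59.4
position: [0.4904, 0.1388, 0.0535]
ft_force: [0.5, -0.5, -1.9]
grasp_force: 59.4
pos [0.4904 0.1388 0.0535] yaw 0.2796 tilt 0.0 f [ 0.5 -0.5 -1.9] w 0.15 gf 59.4 t 13.0
row [0.0011, -0.0002, 0.0011] -0.0004
```

```bash
python3 -m crank '[[0,0,0.002,0],[0,0,0.004,0],[0,0,0.004,0]]'|sed -n '2p;4p;6p'; python3 -m crank '[[0,0,0,0],[0,0,0,0],[0,0,0,0],[0,0,0,0],[0,0,0,0]]' 0|sed -n '2p;4p;5p;6p'; python3 -m crank '[[0,0,-0.05,0],[0,0,-0.1,0],[0,0,-0.2,0],[0,0,-0.3,0],[0,0,-0.4,0]]'|sed -n '2p;4p;6p';python3 -m crank '[[0,0,-0.2,0],[0,0,-0.2,0],[0,0,-0.2,0]]'|sed -n '2p;4p;6p'; python3 - <<'E'
from h import *
from med import med
from go import go
M=np.array([np.cos(.28),np.sin(.28)]); e=np.r_[np.array([.497,.1408])+.034*M,.023]
c=snap('side','side8')['color']; med('side',c,.023,px('side',e)[0])
c=snap('top','top8')['color']; med('top',c,.023,px('top',e)[0]); print(e)
go(.4195,-.1986,.35)
E
```

```text
position: [0.4906, 0.1388, 0.0529]
ft_force: [-5.4, -2.6, 11.2]
grasp_force: 61.5
position: [0.4905, 0.1388, 0.0519]
ft_force: [-0.5, 0.7, 0.4]
grip_width: 0.502
grasp_force: 0.0
position: [0.4898, 0.1389, 0.2135]
ft_force: [1.9, 0.2, 0.0]
grasp_force: 0.0
position: [0.4927, 0.1401, 0.2994]
ft_force: [1.0, -0.0, 0.2]
grasp_force: 0.0
[301 326  14   8  56] [307.73 329.79] [0.5293 0.1498 0.023 ]
[0.52967588 0.15019609 0.023     ]
pos [0.491  0.139  0.2933] yaw 0.2794 tilt 0.17 f [ 0.3  0.6 -0.5] w 0.498 gf 0.0 t 14.4
row [-0.4042, 0.7621, -0.1423] 0
```

```bash
python3 -c "
from h import *
P=tri({'top':(452.4,308.2),'side':(427,177)}); print(P, px('top',[.42,-.2,.22]),px('side',[.42,-.2,.22]),px('side',[.4783,-.1863,.163]))"
python3 -m crank '[[-0.2,0.38,-0.1,0],[-0.2,0.38,-0.1,0],[-0.2,0.38,-0.1,0],[-0.2,0.38,-0.1,0],[-0.2,0.38,-0.1,0]]' 1|head -2; python3 -m crank '[[-0.2,0.38,0,0],[-0.2,0.38,0,0],[-0.2,0.38,0,0],[-0.2,0.38,0,0],[-0.2,0.38,0,0]]'|head -2; python3 -m crank '[[0,0,0,0]]'|head -2; python3 go.py .42 -.20 .30 .2756
```

```text
[ 0.4212 -0.1993  0.215 ] [[453.1 307.9]] [[428.8 174.7]] [[398.4 197.5]]
clock: 14.82
position: [0.454, -0.0362, 0.3317]
clock: 15.23
position: [0.4174, -0.2048, 0.3298]
clock: 15.32
position: [0.419, -0.2004, 0.33]
pos [ 0.419  -0.2004  0.33  ] yaw 0.2738 tilt 0.18 f [0.1 0.7 0.9] w 0.999 gf 0.0 t 15.3
row [0.0027, -0.0001, 0.0751] -0.0017
```

```bash
python3 -m crank '[[0.003,-0.002,0.08,0],[0.003,-0.002,0.15,0],[0.003,-0.002,0.22,0],[0.003,-0.002,0.28,0],[0.003,-0.002,0.32,0]]'|sed -n '2p;4p'; python3 -m crank '[[0,0,0,0],[0,0,0,0]]'|sed -n '2p;4p'; python3 -m crank '[[0,0,0,0],[0,0,0,0],[0,0,0,0],[0,0,0,0],[0,0,0,0]]' -1 40|tail -3; python3 -m crank '[[0,0,0,0],[0,0,0,0],[0,0,0,0],[0,0,0,0]]'|tail -3; python3 go.py .514 .208 .202
```

```text
position: [0.4204, -0.1945, 0.2005]
ft_force: [-0.6, -0.8, 0.2]
position: [0.4212, -0.1952, 0.2032]
ft_force: [0.7, -0.8, 0.7]
ft_force: [-0.8, -0.4, 0.1]
grip_width: 0.294
grasp_force: 0.0
ft_force: [-1.7, -0.4, 5.3]
grip_width: 0.225
grasp_force: 38.9
pos [ 0.4216 -0.1966  0.2043] yaw 0.2794 tilt 0.04 f [-1.7 -0.4  5.3] w 0.225 gf 38.9 t 16.6
row [0.501, -0.9087, 0.0055] 0
```

```bash
python3 -m crank '[[0.012,-0.022,0,0],[0.032,-0.058,0,0],[0.056,-0.102,0,0],[0.08,-0.145,0,0],[0.1,-0.18,0,0]]'|sed -n '2,6p'; python3 go.py .514 .208 .202
```

```text
position: [0.4396, -0.1159, 0.2043]
ee_rot: [0.99, 0.139, -0.0, 0.0]
ft_force: [-4.4, -1.6, 7.9]
grip_width: 0.225
grasp_force: 39.3
pos [ 0.4396 -0.1159  0.2043] yaw 0.2783 tilt 0.07 f [-4.4 -1.6  7.9] w 0.225 gf 39.3 t 17.1
row [0.4012, -0.7274, 0.0048] 0
```

```bash
python3 -m crank '[[0.024,-0.044,0,0],[0.048,-0.088,0,0],[0.072,-0.13,0,0],[0.096,-0.174,0,0],[0.12,-0.22,0,0]]'|sed -n '2p;4p;6p';python3 -m crank '[[0.024,-0.044,0,0],[0.048,-0.088,0,0],[0.072,-0.13,0,0],[0.096,-0.174,0,0],[0.12,-0.22,0,0]]'|sed -n '2p;4p;6p'; python3 -m crank '[[0.024,-0.044,0,0],[0.048,-0.088,0,0],[0.072,-0.13,0,0],[0.096,-0.174,0,0],[0.12,-0.22,0,0]]'|sed -n '2p;4p;6p';python3 go.py .514 .208 .202
```

```text
position: [0.4622, -0.0184, 0.2043]
ft_force: [-2.3, -3.1, 4.6]
grasp_force: 39.2
position: [0.4842, 0.0793, 0.2043]
ft_force: [-0.2, -3.6, 5.3]
grasp_force: 39.4
position: [0.5066, 0.1771, 0.2042]
ft_force: [1.7, -3.4, 5.4]
grasp_force: 39.5
pos [0.5066 0.1771 0.2042] yaw 0.2775 tilt 0.09 f [ 1.7 -3.4  5.4] w 0.225 gf 39.5 t 18.3
row [0.039, -0.0693, 0.0055] 0
```

```bash
python3 -m crank '[[0.02,-0.035,0,0],[0.035,-0.062,0,0],[0.039,-0.069,0,0],[0.039,-0.069,0,0]]'|sed -n '2p;4p;6p';python3 -m crank '[[0,0,0,0],[0,0,0,0]]'|sed -n '2p;4p;6p'; python3 go.py .514 .208 .202; python3 -m crank '[[0,0,0,0],[0,0,0,0],[0,0,0,0],[0,0,0,0],[0,0,0,0]]' 1|sed -n '2p;4,6p'; python3 -m crank '[[0,0,-0.07,0],[0,0,-0.17,0],[0,0,-0.27,0],[0,0,-0.37,0],[0,0,-0.37,0]]'|sed -n '2p;4p'; python3 go.py .3 -.25 .35
```

```text
position: [0.5132, 0.2092, 0.2042]
ft_force: [-1.3, 1.4, 6.6]
grasp_force: 39.5
position: [0.5129, 0.2086, 0.2043]
ft_force: [-1.9, 0.9, 5.6]
grasp_force: 39.5
pos [0.5129 0.2086 0.2043] yaw 0.2796 tilt 0.05 f [-1.9  0.9  5.6] w 0.223 gf 39.5 t 18.8
row [0.0021, 0.0022, 0.0057] 0
position: [0.5129, 0.2079, 0.2037]
ft_force: [0.9, 0.2, 0.1]
grip_width: 0.912
grasp_force: 0.0
position: [0.5144, 0.2095, 0.3596]
ft_force: [0.9, 1.2, -0.0]
pos [0.5144 0.2095 0.3596] yaw 0.2796 tilt 0.57 f [ 0.9  1.2 -0. ] w 1.001 gf 0.0 t 19.6
row [-0.8325, 0.9563, 0.0153] 0
```

Move the arm aside and look from the top.

```bash
python3 -m crank '[[-0.35,0.8,0,0],[-0.35,0.8,0,0],[-0.35,0.8,0,0],[-0.35,0.8,0,0],[-0.35,0.8,0,0]]'|head -2; python3 -m crank '[[-0.35,0.8,0,0],[-0.35,0.8,0,0],[-0.35,0.8,0,0],[-0.35,0.8,0,0],[-0.35,0.8,0,0]]'|head -2;python3 -m crank '[[0,0,0,0],[0,0,0,0]]'|head -2; python3 - <<'E'
from h import *
t=snap('top','top9')['color'];s=snap('side','side9')['color']
cv2.imwrite('pics/c9.png',np.hstack([cv2.resize(t[180:310,220:320],(400,520),interpolation=cv2.INTER_CUBIC),cv2.resize(s[210:370,240:360],(390,520),interpolation=cv2.INTER_CUBIC)])[:,:,::-1])
e=[[.5297,.1502,.163],[.5297,.1502,.023]]; print(px('top',e),px('side',e))
E
```

```text
clock: 20.07
position: [0.4846, -0.0003, 0.352]
clock: 20.48
position: [0.457, -0.2069, 0.3521]
clock: 20.65
position: [0.4569, -0.2073, 0.3513]
[[270.6 247.8]
 [275.6 252.9]] [[304.9 263.5]
 [307.4 329.8]]
```

View pics/c9.png

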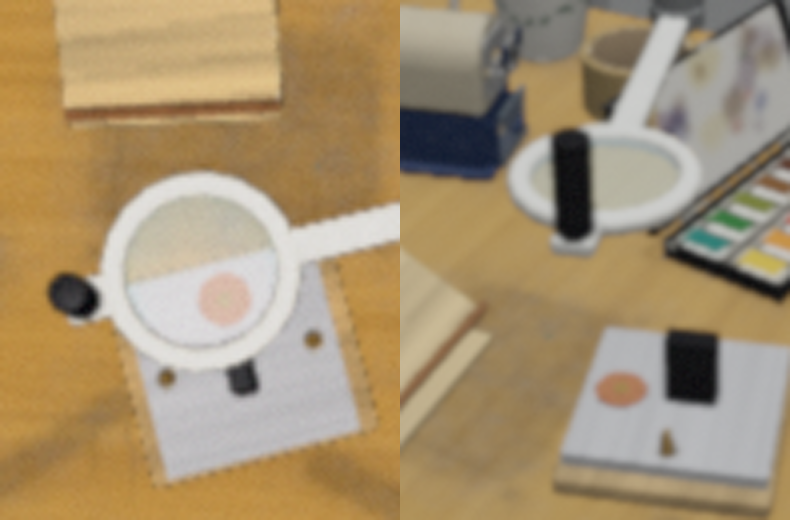

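```bash
python3 -c "
from h import *
print(at_z('top',270,247.5,.163),at_z('top',276,254.75,.023),at_z('side',303.1,264.8,.163))
print(manip.hand_in())"
```

```text
[0.5303 0.1515 0.163 ] [0.5256 0.1492 0.023 ] [0.5304 0.1553 0.163 ]
the job is handed in; nothing more can be done
None
```

The job is handed in: the plate lies flat on the board with both pins through its holes, and the lens centre measured about 5–8 mm from the medallion's centre (limit 15 mm). The robot is clear of everything. I don't have the verdict, because the hand-in call returns no result.

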